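# Put the mixed-up diamond plates back on their own sharpening bases

### The job

The three diamond sharpening plates were put down on one another's bases: put each plate back on the base whose end stops have its colour, lying flat and face up, centred and square between the stops. The spare rubber mat is free for parking a plate on the way; the plates must not touch one another, or their grit gets scratched off. Leave the chisel, the honing guide and the oil bottle where they are.

Things in the scene. Friction and masses are not known exactly. Their poses are not given: they have to be found in the camera images.
- plate_blue: Diamond sharpening plate, coarse: loose bar of blue plastic, 152 long x 51 wide x 22 mm high, 0.21 to 0.38 kg, grey steel face on top with rows of blue dots. At the start it lies face up on the base of another colour, roughly along it. Origin: centre of its underside; x along its length, y across its width, z up out of the face.
- plate_red: Diamond sharpening plate, fine: loose bar of red plastic, 152 long x 51 wide x 22 mm high, 0.21 to 0.38 kg, grey steel face on top with rows of red dots. At the start it lies face up on the base of another colour, roughly along it. Origin: centre of its underside; x along its length, y across its width, z up out of the face.
- plate_green: Diamond sharpening plate, extra fine: loose bar of green plastic, 152 long x 51 wide x 22 mm high, 0.21 to 0.38 kg, grey steel face on top with rows of green dots. At the start it lies face up on the base of another colour, roughly along it. Origin: centre of its underside; x along its length, y across its width, z up out of the face.
- base_blue: Home of the blue plate: fixed beech block, 200 long x 90 wide, flat black rubber top 20 mm above the bench, a blue stop across each end. Stops: 16 mm thick, 7 mm higher than the rubber, 168 mm apart; long sides open. Origin: centre of its underside, on the bench; x along its length, z up. The plate belongs centred on it, along x.
- base_red: Home of the red plate: fixed beech block, 200 long x 90 wide, flat black rubber top 20 mm above the bench, a red stop across each end. Stops: 16 mm thick, 7 mm higher than the rubber, 168 mm apart; long sides open. Origin: centre of its underside, on the bench; x along its length, z up. The plate belongs centred on it, along x.
- base_green: Home of the green plate: fixed beech block, 200 long x 90 wide, flat black rubber top 20 mm above the bench, a green stop across each end. Stops: 16 mm thick, 7 mm higher than the rubber, 168 mm apart; long sides open. Origin: centre of its underside, on the bench; x along its length, z up. The plate belongs centred on it, along x.
- mat: Spare place: a bare black ribbed rubber mat fixed to the bench, 200 long x 100 wide x 4 mm thick, with no plate on it at the start. Origin: centre of its underside, on the bench; x along its length.
- chisel: Bystander: a loose wood chisel, 255 mm long and 29 mm thick, wooden handle and steel blade, lying on the bench beyond the bases. Origin: on the bench below the joint of handle and blade; the blade points along x.
- honing_guide: Bystander: a loose aluminium honing guide with brass roller and knob, about 36 x 80 x 36 mm, on the bench beyond the bases. Origin: centre of its underside.
- oil_bottle: Bystander: a loose small white bottle of honing oil with yellow label and red cap, 44 mm across and 85 mm tall, standing on the bench beyond the bases. Origin: centre of its underside.
Things that resemble listed ones, but are neither listed nor needed, are in the scene too. Leave any yellow look-alike of the base_green alone. Of the things that look like the plate_red, the smaller one is meant.

How it is judged:
At the end, for the whole second after the job is handed in: Each plate lies on the base of its own colour: its centre within 12 mm of the base's centre, underside on the rubber (17 to 23.5 mm above the base's underside), face up and level within 0.05 rad, lengthwise along the base within 0.15 rad, released and at rest (horizontal distance between plate_blue and base_blue below 0.012 m and z of plate_blue in the frame of base_blue between 0.017 and 0.0235 m and angle between each of plate_blue, plate_red, plate_green's own z axis and vertical below 0.05 rad and angle between the x axis of plate_blue and the x axis of base_blue, either way round below 0.15 rad and linear speed of each of plate_blue, plate_red, plate_green below 0.01 m/s and angular speed of each of plate_blue, plate_red, plate_green below 0.05 rad/s and horizontal distance between plate_red and base_red below 0.012 m and z of plate_red in the frame of base_red between 0.017 and 0.0235 m and angle between the x axis of plate_red and the x axis of base_red, either way round below 0.15 rad and horizontal distance between plate_green and base_green below 0.012 m and z of plate_green in the frame of base_green between 0.017 and 0.0235 m and angle between the x axis of plate_green and the x axis of base_green, either way round below 0.15 rad); the robot touches nothing.
It fails at once if two plates touch each other (contact force between plate_blue and plate_red above 0.5 N or contact force between any of plate_red, plate_blue and plate_green above 0.5 N).
It fails at once if the chisel, the honing guide or the oil bottle is shifted by more than 25 mm (distance of any of chisel, honing_guide, oil_bottle from where it was at the start of the episode above 0.025 m).
It also fails if it takes over 102 s, if anything falls off the work surface, if the arm or the gripper's body presses on something with over 40 N, if the wrist force passes 120 N, or if a joint passes its speed limit or range.

### The arm

A 7-joint arm with a two-finger parallel gripper is mounted at the origin on the work surface. World frame = base frame: x ahead of the robot, y to its left, z up, the work surface at z = 0. Lengths are in m, angles in rad, forces in N, time in s.
With the tool pointing down it reaches from about 0.4 to 0.85 m from the base axis. Payload 10.4 kg.
Tool frame: the origin (TCP) lies on the centre line of the jaws, within the pads' length; the fingertips stand nose_length ahead of it and the grasp point (between the pads) lies 2 mm behind it (nose_length is the distance from the TCP to the fingertips, in m); z points along the fingers, y is the line along which they close (so a half turn about z gives the same grasp; the last joint's range is limited). The gripper opens to 85 mm and grips with 20 to 120 N. Pads are 22 mm wide; open, the fingers measure 114 mm over their backs; the gripper's body (76 mm by 85 mm) begins 54 mm behind the grasp point. The pads swing forward as they close: fully open they stand 13 mm farther back than shut.
Start: joints at [-1.303, 0.332, -0.065, 1.46, 0.022, 1.35, -0.088], TCP at [0.179, 0.599, 0.248] pointing down, gripper open.
Joint ranges: [-2.6, 2.6], [-0.5, 2.12], [-1.47, 1.34], [0.16, 2.42], [-1.27, 4.41], [0.06, 2.06], [-2.6, 2.6]. Speed limits (rad/s): [2.22, 2.22, 2.79, 2.79, 3.14, 3.14, 3.14].

### API

Orientations are given as a unit quaternion [x, y, z, w].
In Python, from plant import * gives the robot as it stands.
- The arm moves only by the tool arm_command, never from a script. Its argument "moves" is a list of rows, each a list of 7 numbers: the turn, a rotation vector about the tool's x, y, z scaled (see below), then the shift along the tool's x, y, z scaled (see below), then the opening, from 0 (shut) to 1 (fully open). A call has 1 to 12 rows; each row shifts and turns the commanded pose from where the row before left it, along the tool's axes as they then stand; what a row does not reach is not made up. The controller multiplies each number of a shift by 30 mm and each number of a turn by 360 degrees. A row lasts 1/8 s, in which the tool goes at most 62.5 mm and 10.7 degrees, less where a joint would pass 70% of its speed; a pose out of reach is approached as far as the arm can. A call with a number of a shift or a turn outside -1 to 1 is refused whole. A call with a gripper value outside its range is refused whole. The fingers move at their own pace and stop on an object; the grip force is fixed at half the most. Time passes only in rows, so rows that do not move let the fingers close. It gives the time, the measured TCP pose, the force, the opening and the grip force at its end, in the units of the state.
- read_state(): the state, without advancing time (a new reading comes with each control period).
- camera(name): name is "scene" or "top"; returns (picture, depth): 480x640x3 uint8, blue, green, red; 480x640 float32, m along the optical axis (not along the pixel's ray), 0 where there is no reading.
- camera_info(name): a dict with "camera_matrix" (3x3 intrinsics, pixels), "T" (4x4, takes a point from camera to world coordinates). Camera axes: x right, y down, z forward; pixel columns grow to the right and rows downward; lengths in m; the calibration is good to about 2 mm. A picture is of the moment at which its call begins. camera_info takes no time and is no camera call.
- finish_job(): hands the job in; it is judged then, once.
The state is a dict: "time": time; "joint_positions": joint angles; "dq": joint speeds; "joint_torque": joint torques, N m; "tcp_pos": TCP position; "tcp_rot": TCP orientation; "force": force on the tool from outside, world axes, zero at the start; "torque": the same for the moment, N m; "gripper_width": finger opening in m; "grip_force": force on a finger pad.
Only numpy, scipy, OpenCV 4.12 (cv2) and the standard library are available. Lean on these libraries where they do the work, as an engineer would, in place of code of your own. Each camera call takes 0.05 s, during which the arm holds its last target. There are 200 camera calls.

## Working session

There is one attempt and no reset: what is moved stays moved. The work goes in short steps, Python scripts to look and compute and a tool call to move; the robot and the scene stay as the last step left them, time stands still between calls to the robot, and variables do not carry over. Pictures are saved under pics/ and viewed, at most 14 in all, crops included, and the job is handed in when it is done.

Besides the shell and the picture viewer there is one more tool, called after ">>>" by a JSON object that holds its "op" and its "data". arm_command: Moves the arm, as the interface text tells. Shifts and turns lie within -1 to 1; 1 stands for 30 mm of shift or 360 degrees of turn. Its arguments: {"type":"object","properties":{"moves":{"type":"array"}},"required":["moves"]}

```bash
mkdir -p pics; ls
python3 - <<'E'
from plant import *
import cv2,numpy as np
for n in("top","scene"):
    p,d=camera(n); cv2.imwrite(f"pics/{n}0.png",p); np.save(f"{n}_d.npy",d)
    i=camera_info(n); print(n,np.round(i["camera_matrix"],1).tolist(),np.round(i["T"],3).tolist())
s=read_state()
for k,v in s.items(): print(k,np.round(v,3).tolist())
E
```

```text
pics
top [[435.7, 0.0, 322.7], [0.0, 435.7, 231.9], [0.0, 0.0, 1.0]] [[-0.013, -0.991, 0.133, 0.322], [-1.0, 0.013, -0.002, -0.028], [-0.0, -0.133, -0.991, 0.991], [0.0, 0.0, 0.0, 1.0]]
scene [[445.8, 0.0, 313.7], [0.0, 445.8, 238.9], [0.0, 0.0, 1.0]] [[0.162, 0.818, -0.551, 1.0], [0.987, -0.131, 0.096, -0.114], [0.006, -0.56, -0.829, 0.843], [0.0, 0.0, 0.0, 1.0]]
time 0.1
joint_positions [-1.303, 0.333, -0.065, 1.461, 0.022, 1.35, -0.089]
dq [0.002, -0.001, 0.001, -0.003, 0.001, 0.001, 0.001]
joint_torque [0.001, -62.675, 0.049, -39.243, 0.016, 0.007, -0.0]
tcp_pos [0.179, 0.598, 0.248]
tcp_rot [0.145, 0.989, -0.001, -0.0]
force [0.572, 0.366, -1.102]
torque [-0.029, -0.03, 0.006]
grip_force 0.0
gripper_width 0.085
```

View pics/top0.png

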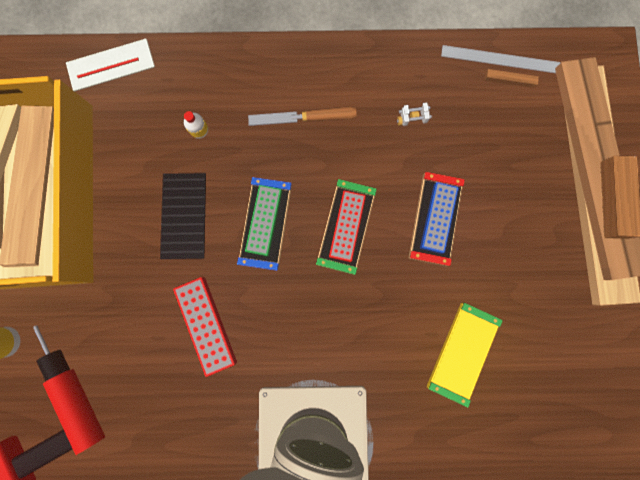

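View pics/scene0.png

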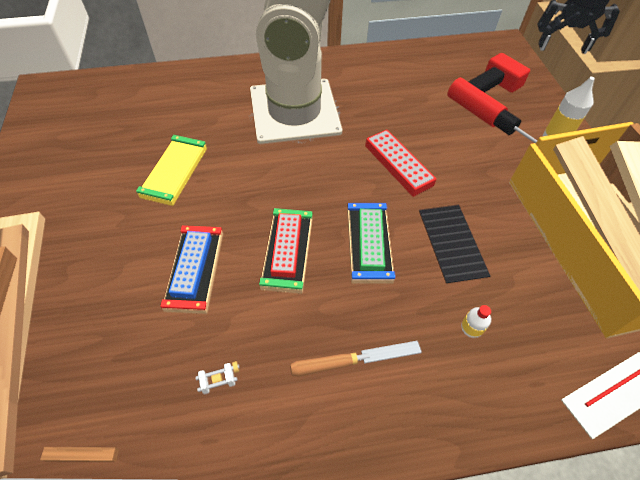

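The top view shows the green plate on the blue base (264,223), red on green (346,226) and blue on red (437,219), with the mat free at (183,216). The large red plate (205,325) and the yellow base (465,355) are decoys. Next I'll measure poses from both cameras.

```bash
cat > h.py <<'E'
from plant import *
import cv2,numpy as np
def world(n):
    p,d=camera(n); i=camera_info(n); K=np.array(i["camera_matrix"]); T=np.array(i["T"])
    v,u=np.indices(d.shape); P=np.stack([(u-K[0,2])/K[0,0]*d,(v-K[1,2])/K[1,1]*d,d],-1)@T[:3,:3].T+T[:3,3]
    P[d==0]=np.nan
    return p,P,K,T
def colour(p):
    h,s,v=[c.astype(int) for c in cv2.split(cv2.cvtColor(p,cv2.COLOR_BGR2HSV))]; ok=(s>110)&(v>60)
    return {"blue":ok&(h>100)&(h<130),"red":ok&((h<6)|(h>174)),"green":ok&(h>45)&(h<85)}
def rays(px,T,K,z):
    r=np.c_[(px-K[[0,1],[2,2]])/K[0,0],np.ones(len(px))]@T[:3,:3].T
    return (T[:3,3]+r*((z-T[2,3])/r[:,2])[:,None])[:,:2]
def rect(xy):
    (c,(w,h),a)=cv2.minAreaRect(xy.astype(np.float32)); b=cv2.boxPoints((c,(w,h),a)); e=b[1]-b[0]; f=b[2]-b[1]
    if np.hypot(*f)>np.hypot(*e): e,f=f,e
    t=np.degrees(np.arctan2(e[1],e[0])); t=(t+90)%180-90
    return np.round([c[0],c[1],t,np.hypot(*e),np.hypot(*f)],4).tolist()
def measure(n,bases=True):
    p,P,K,T=world(n); v,u=np.indices(p.shape[:2]); C=colour(p); x,y,z=P[...,0],P[...,1],P[...,2]
    area=(x>.3)&(x<.62)&(y>-.35)&(y<.35)
    nb,lab,st,ce=cv2.connectedComponentsWithStats((area&(z>.034)&(z<.06)).astype(np.uint8))
    for i in range(1,nb):
        if st[i,4]<300: continue
        m=lab==i; col=max(C,key=lambda k:(C[k]&m).sum()); px=np.c_[u[m],v[m]].astype(float)
        print(n,"plate",col,rect(rays(px,T,K,.042)),"z",np.round(np.nanmedian(z[m]),4), "n",m.sum())
    if bases:
      for k,m in C.items():
        m=m&area&(z>.021)&(z<.033); nb,lab,st,ce=cv2.connectedComponentsWithStats(m.astype(np.uint8))
        o=sorted([i for i in range(1,nb) if st[i,4]>40],key=lambda i:-st[i,4])[:4]
        for i in o:
            q=lab==i; print(n,"stop",k,rect(rays(np.c_[u[q],v[q]].astype(float),T,K,.027)),"z",np.round(np.nanmedian(z[q]),4),st[i,4])
      m=(p.max(2)<60)&area&(z<.012); nb,lab,st,ce=cv2.connectedComponentsWithStats(cv2.morphologyEx(m.astype(np.uint8),cv2.MORPH_CLOSE,np.ones((5,5))))
      for i in range(1,nb):
        if st[i,4]>1000: q=lab==i; print(n,"mat",rect(rays(np.c_[u[q],v[q]].astype(float),T,K,.004)))
E
python3 - <<'E'
from h import *
import plant
print([k for k in dir(plant) if k[0]!='_'], getattr(plant,'nose_length',None))
measure("top");measure("scene")
E
```

```text
['PlanningError', 'camera', 'camera_info', 'finish_job', 'nose_length', 'read_state'] 0.017
top plate blue [0.4809, -0.2877, -14.8372, 0.1527, 0.0525] z 0.0438 n 1612
top plate green [0.4798, 0.1012, -11.6643, 0.1521, 0.0523] z 0.0436 n 1602
top plate red [0.4644, -0.0834, -13.328, 0.1524, 0.0509] z 0.0437 n 1580
top stop blue [0.384, 0.1156, 80.8532, 0.0896, 0.0156] z 0.028 256
top stop blue [0.5649, 0.0864, 80.9248, 0.0893, 0.016] z 0.0281 241
top stop red [0.3915, -0.2676, 77.3665, 0.0897, 0.0175] z 0.0281 278
top stop red [0.5695, -0.3059, 78.0157, 0.0897, 0.0193] z 0.0278 277
top stop red [0.3169, 0.258, -68.6187, 0.0704, 0.0614] z 0.0297 182
top stop green [0.3769, -0.0583, 75.1931, 0.0894, 0.0161] z 0.0283 268
top stop green [0.5535, -0.1063, 74.8403, 0.0894, 0.0163] z 0.0278 256
top mat [0.498, 0.2901, 0.2412, 0.1977, 0.0985]
scene plate green [0.4818, 0.1023, -11.6171, 0.1592, 0.0518] z 0.0442 n 1407
scene plate red [0.4655, -0.0822, -13.2905, 0.157, 0.0515] z 0.0442 n 1446
scene plate blue [0.4821, -0.286, -14.8406, 0.1562, 0.0544] z 0.044 n 1631
scene stop blue [0.5657, 0.0885, 80.8434, 0.0893, 0.0168] z 0.0284 314
scene stop blue [0.3869, 0.1174, 80.9294, 0.0888, 0.0207] z 0.0284 225
scene stop blue [0.4936, -0.2671, -33.4883, 0.1603, 0.05] z 0.0269 186
scene stop red [0.5709, -0.3044, 77.8292, 0.0912, 0.0189] z 0.0281 355
scene stop red [0.3916, -0.2658, 76.2965, 0.0911, 0.0209] z 0.0281 228
scene stop red [0.317, 0.2595, -66.4378, 0.0751, 0.0658] z 0.029 195
scene stop red [0.5364, -0.0955, -85.5465, 0.055, 0.0197] z 0.027 72
scene stop green [0.5543, -0.1052, 74.9568, 0.0897, 0.0186] z 0.0282 322
scene stop green [0.3777, -0.0574, 73.7372, 0.0892, 0.0214] z 0.0285 180
scene stop green [0.551, 0.0886, 80.8516, 0.0488, 0.0073] z 0.0274 61
scene mat [0.4987, 0.2922, 0.1432, 0.1977, 0.0984]
```

```bash
cat >> h.py <<'E'
from scipy.spatial.transform import Rotation as Ro
def go(*targets):
    """each target x,y,z,yaw(deg): prints turn (tool rotvec units), then shift in the turned tool frame (units of 30 mm)"""
    s=read_state(); p=np.array(s["tcp_pos"]); R=Ro.from_quat(s["tcp_rot"])
    print("t",round(s["time"],2),"tcp",np.round(p,4),"w",round(s["gripper_width"],4),"grip",round(s["grip_force"],1),"F",np.round(s["force"],1))
    for x,y,z,a in targets:
        g=Ro.from_euler("z",180+a,degrees=True)*Ro.from_euler("x",180,degrees=True)
        print("turn",np.round((R.inv()*g).as_rotvec()/(2*np.pi),4),"shift",np.round(g.inv().apply(np.array([x,y,z])-p)/.03,3))
        p=np.array([x,y,z]);R=g
E
python3 -c "
from h import *
go((.4805,.1017,.1,-11.65))"
```

```text
t 0.2 tcp [0.1791 0.5986 0.2478] w 0.0856 grip 0.0 F [ 0.1  0.  -0.1]
turn [-0.0001 -0.     -0.0139] shift [-13.184 -14.192   4.927]
```

>>> {"op": "arm_command", "data": {"moves": [[0, 0, -0.0139, 0, 0, 0, 0.72], [0, 0, 0, -0.5, -0.6, 0, 0.72], [0, 0, 0, -0.9, -1, 0, 0.72], [0, 0, 0, -0.9, -1, 0, 0.72], [0, 0, 0, -0.9, -1, 0, 0.72], [0, 0, 0, -0.9, -1, 0, 0.72], [0, 0, 0, -0.9, -1, 0, 0.72], [0, 0, 0, -0.9, -1, 0, 0.72], [0, 0, 0, -0.9, -1, 0, 0.72], [0, 0, 0, -0.9, -1, 0, 0.72], [0, 0, 0, -0.9, -1, 0, 0.72], [0, 0, 0, -0.9, -1, 0.5, 0.72]]}}

```text
time: 1.7
tcp_pos: [0.395, 0.2288, 0.234]
tcp_rot: [0.102, 0.995, 0.001, 0.001]
force: [0.2, 0.6, -0.5]
gripper_width: 0.0614
grip_force: 0.0
```

>>> {"op": "arm_command", "data": {"moves": [[0, 0, 0, -0.9, -1, 0.9, 0.72], [0, 0, 0, -0.9, -1, 0.9, 0.72], [0, 0, 0, -0.9, -0.9, 0.9, 0.72], [0, 0, 0, -0.7, -0.5, 0.9, 0.72], [0, 0, 0, -0.28, -0.2, 0.8, 0.72], [0, 0, 0, 0, 0, 0, 0.72], [0, 0, 0, 0, 0, 0, 0.72]]}}

```text
time: 2.58
tcp_pos: [0.4804, 0.1023, 0.1021]
tcp_rot: [0.101, 0.995, 0.0, 0.0]
force: [0.3, 1.2, -0.0]
gripper_width: 0.0618
grip_force: 0.0
```

```bash
python3 -c "
from h import *
go((.4805,.1017,.1,-11.65),(.4805,.1017,.041,-11.65))
p,P,K,T=world('scene')
cv2.imwrite('pics/s1.png',cv2.resize(p[100:300,250:500],None,fx=3,fy=3,interpolation=cv2.INTER_CUBIC))
z=P[...,2];m=(abs(P[...,0]-.48)<.05)&(abs(P[...,1]-.1)<.07)&(z>.055)&(z<.14)
print(np.nanpercentile(z[m],[0,1,2,5,10]),m.sum())
"
```

```text
t 2.58 tcp [0.4804 0.1023 0.1021] w 0.0618 grip 0.0 F [ 0.3  1.2 -0. ]
turn [0.0001 0.0001 0.0001] shift [-0.007 -0.02   0.07 ]
turn [0. 0. 0.] shift [-0.    -0.     1.967]
[0.09200457 0.09449935 0.09504687 0.09772736 0.10110904] 194
```

View pics/s1.png

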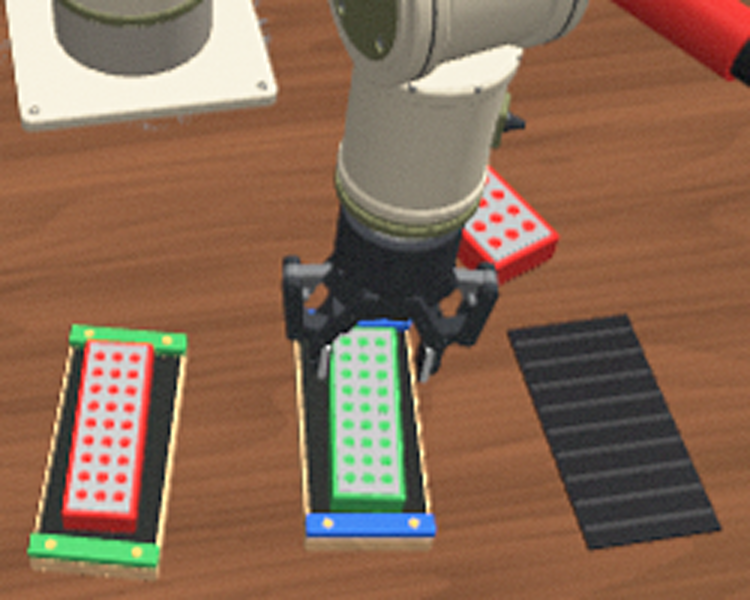

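The crop shows the fingers straddling the green plate, with the tips about 10 mm below the TCP at this opening. I'll descend to TCP z ≈ 0.035 and close.

>>> {"op": "arm_command", "data": {"moves": [[0, 0, 0, 0, -0.02, 0.8, 0.72], [0, 0, 0, 0, 0, 0.8, 0.72], [0, 0, 0, 0, 0, 0.4, 0.72], [0, 0, 0, 0, 0, 0.2, 0.72], [0, 0, 0, 0, 0, 0, 0.72], [0, 0, 0, 0, 0, 0, 0], [0, 0, 0, 0, 0, 0, 0], [0, 0, 0, 0, 0, 0, 0], [0, 0, 0, 0, 0, 0, 0], [0, 0, 0, 0, 0, 0, 0]]}}

```text
time: 3.88
tcp_pos: [0.4811, 0.1018, 0.0365]
tcp_rot: [0.101, 0.995, 0.001, 0.001]
force: [-1.7, 1.0, 4.9]
gripper_width: 0.0497
grip_force: 63.3
```

```bash
python3 -c "
from h import *
go((.4805,.1017,.100,-11.65),(.498,.291,.100,0),(.498,.291,.025,0))"
```

```text
t 3.88 tcp [0.4811 0.1018 0.0365] w 0.0497 grip 63.3 F [-1.7  1.   4.9]
turn [0.0003 0.0002 0.    ] shift [ 0.018 -0.007 -2.116]
turn [ 0.      0.     -0.0324] shift [-0.583  6.31   0.   ]
turn [0. 0. 0.] shift [ 0.  -0.   2.5]
```

>>> {"op": "arm_command", "data": {"moves": [[0, 0, 0, 0, 0, -0.3, 0], [0, 0, 0, 0, 0, -0.8, 0], [0, 0, 0, 0, 0, -0.9, 0], [0, 0, 0, 0.05, 0.4, -0.1, 0], [0, 0, 0, 0.1, 0.9, 0, 0], [0, 0, 0, 0.12, 1, 0, 0], [0, 0, 0, 0.12, 1, 0, 0], [0, 0, 0, 0.12, 1, 0, 0], [0, 0, 0, 0.12, 1, 0, 0], [0, 0, 0, 0.09, 0.7, 0, 0], [0, 0, 0, 0, 0.28, 0, 0], [0, 0, 0, 0, 0, 0, 0]]}}

```text
time: 5.38
tcp_pos: [0.4971, 0.2897, 0.0979]
tcp_rot: [0.102, 0.995, -0.0, -0.0]
force: [-0.6, -1.0, -3.8]
gripper_width: 0.0496
grip_force: 63.1
```

```bash
python3 -c "
from h import *
go((.498,.291,.0215,-11.65))
measure('scene',False)"
```

```text
t 5.38 tcp [0.4971 0.2897 0.0979] w 0.0496 grip 63.1 F [-0.6 -1.  -3.8]
turn [-0.0001 -0.     -0.    ] shift [-0.02   0.049  2.547]
scene plate red [0.4655, -0.0822, -13.2905, 0.157, 0.0515] z 0.0441 n 1446
scene plate blue [0.4822, -0.2862, -14.7639, 0.1564, 0.0542] z 0.044 n 1628
```

>>> {"op": "arm_command", "data": {"moves": [[0, 0, 0, 0, 0, 0.8, 0], [0, 0, 0, 0, 0, 0.9, 0], [0, 0, 0, 0, 0, 0.5, 0], [0, 0, 0, 0, 0, 0.2, 0], [0, 0, 0, 0, 0, 0.12, 0], [0, 0, 0, 0, 0, 0, 0], [0, 0, 0, 0, 0, 0, 0]]}}

```text
time: 6.3
tcp_pos: [0.4975, 0.2902, 0.0233]
tcp_rot: [0.102, 0.995, 0.0, 0.0]
force: [0.3, 0.5, -2.8]
gripper_width: 0.0493
grip_force: 63.0
```

>>> {"op": "arm_command", "data": {"moves": [[0, 0, 0, 0, 0, 0.07, 0], [0, 0, 0, 0, 0, 0, 0], [0, 0, 0, 0, 0, 0, 0.72], [0, 0, 0, 0, 0, 0, 0.72], [0, 0, 0, 0, 0, 0, 0.72], [0, 0, 0, 0, 0, -0.4, 0.72], [0, 0, 0, 0, 0, -0.9, 0.72], [0, 0, 0, 0, 0, -0.9, 0.72], [0, 0, 0, 0, 0, -0.8, 0.72], [0, 0, 0, 0, 0, 0, 0.72]]}}

```text
time: 7.55
tcp_pos: [0.4984, 0.2907, 0.1134]
tcp_rot: [0.102, 0.995, 0.002, 0.002]
force: [0.2, 0.7, -0.8]
gripper_width: 0.0615
grip_force: 0.0
```

```bash
python3 -c "
from h import *
go((.4812,-.287,.11,-14.8),(.4812,-.287,.035,-14.8))"
```

```text
t 7.55 tcp [0.4984 0.2907 0.1134] w 0.0615 grip 0.0 F [ 0.2  0.7 -0.8]
turn [0.0006 0.0004 0.0087] shift [ -4.366 -18.763   0.112]
turn [0. 0. 0.] shift [ 0.  -0.   2.5]
```

>>> {"op": "arm_command", "data": {"moves": [[0, 0, 0.0087, 0, 0, 0, 0.72], [0, 0, 0, -0.1, -0.5, 0, 0.72], [0, 0, 0, -0.2, -1, 0, 0.72], [0, 0, 0, -0.25, -1, 0, 0.72], [0, 0, 0, -0.25, -1, 0, 0.72], [0, 0, 0, -0.25, -1, 0, 0.72], [0, 0, 0, -0.25, -1, 0, 0.72], [0, 0, 0, -0.25, -1, 0, 0.72], [0, 0, 0, -0.25, -1, 0, 0.72], [0, 0, 0, -0.25, -1, 0, 0.72], [0, 0, 0, -0.25, -1, 0, 0.72], [0, 0, 0, -0.25, -1, 0, 0.72]]}}

```text
time: 9.05
tcp_pos: [0.4897, -0.0361, 0.1103]
tcp_rot: [0.128, 0.992, -0.0, -0.0]
force: [0.1, -0.7, 0.5]
gripper_width: 0.0615
grip_force: 0.0
```

>>> {"op": "arm_command", "data": {"moves": [[0, 0, 0, -0.25, -1, 0, 0.72], [0, 0, 0, -0.25, -1, 0, 0.72], [0, 0, 0, -0.25, -1, 0, 0.72], [0, 0, 0, -0.25, -1, 0, 0.72], [0, 0, 0, -0.25, -1, 0, 0.72], [0, 0, 0, -0.25, -1, 0, 0.72], [0, 0, 0, -0.2, -1, 0, 0.72], [0, 0, 0, -0.1, -0.8, 0, 0.72], [0, 0, 0, 0, -0.46, 0, 0.72], [0, 0, 0, 0, 0, 0, 0.72], [0, 0, 0, 0, 0, 0, 0.72]]}}

```text
time: 10.42
tcp_pos: [0.4798, -0.2864, 0.1104]
tcp_rot: [0.128, 0.992, 0.0, -0.0]
force: [-0.4, -0.3, -0.7]
gripper_width: 0.0615
grip_force: 0.0
```

```bash
python3 -c "
from h import *
go((.4812,-.287,.11,-14.8),(.4812,-.287,.035,-14.8))"
```

```text
t 10.43 tcp [ 0.4798 -0.2864  0.1104] w 0.0615 grip 0.0 F [-0.4 -0.3 -0.7]
turn [ 0.0001 -0.0001  0.0002] shift [-0.05  -0.006  0.013]
turn [0. 0. 0.] shift [ 0.  -0.   2.5]
```

>>> {"op": "arm_command", "data": {"moves": [[0, 0, 0, -0.05, 0, 0.8, 0.72], [0, 0, 0, 0, 0, 0.9, 0.72], [0, 0, 0, 0, 0, 0.6, 0.72], [0, 0, 0, 0, 0, 0.2, 0.72], [0, 0, 0, 0, 0, 0, 0.72], [0, 0, 0, 0, 0, 0, 0], [0, 0, 0, 0, 0, 0, 0], [0, 0, 0, 0, 0, 0, 0], [0, 0, 0, 0, 0, 0, 0], [0, 0, 0, 0, 0, 0, 0]]}}

```text
time: 11.68
tcp_pos: [0.4817, -0.2882, 0.0367]
tcp_rot: [0.129, 0.992, 0.0, 0.001]
force: [-1.1, 0.8, 5.9]
gripper_width: 0.0499
grip_force: 63.7
```

```bash
python3 -c "
from h import *
go((.4812,-.287,.11,-14.8),(.4752,.102,.11,-9.1),(.4752,.102,.036,-9.1))"
```

```text
t 11.68 tcp [ 0.4817 -0.2882  0.0367] w 0.0499 grip 63.7 F [-1.1  0.8  5.9]
turn [0.     0.0003 0.    ] shift [ 0.027  0.033 -2.444]
turn [ 0.      0.     -0.0158] shift [ 2.248 12.772  0.   ]
turn [0. 0. 0.] shift [ 0.    -0.     2.467]
```

>>> {"op": "arm_command", "data": {"moves": [[0, 0, 0, 0, 0, -0.3, 0], [0, 0, 0, 0, 0, -0.9, 0], [0, 0, 0, 0, 0, -0.9, 0], [0, 0, 0, 0, 0, -0.4, 0], [0, 0, -0.0158, 0, 0, 0, 0], [0, 0, 0, 0.1, 0.6, 0, 0], [0, 0, 0, 0.2, 1, 0, 0], [0, 0, 0, 0.2, 1, 0, 0], [0, 0, 0, 0.2, 1, 0, 0], [0, 0, 0, 0.2, 1, 0, 0], [0, 0, 0, 0.2, 1, 0, 0], [0, 0, 0, 0.2, 1, 0, 0]]}}

```text
time: 13.18
tcp_pos: [0.4734, -0.0852, 0.1103]
tcp_rot: [0.079, 0.997, 0.0, -0.0]
force: [0.0, -0.5, -2.7]
gripper_width: 0.0497
grip_force: 63.3
```

>>> {"op": "arm_command", "data": {"moves": [[0, 0, 0, 0.2, 1, 0, 0], [0, 0, 0, 0.2, 1, 0, 0], [0, 0, 0, 0.2, 1, 0, 0], [0, 0, 0, 0.2, 1, 0, 0], [0, 0, 0, 0.2, 1, 0, 0], [0, 0, 0, 0.1, 0.7, 0, 0], [0, 0, 0, 0.05, 0.4, 0, 0], [0, 0, 0, 0, 0.07, 0, 0], [0, 0, 0, 0, 0, 0, 0], [0, 0, 0, 0, 0, 0, 0]]}}

```text
time: 14.42
tcp_pos: [0.4692, 0.1011, 0.1105]
tcp_rot: [0.08, 0.997, -0.0, -0.0]
force: [-0.1, -0.8, -3.1]
gripper_width: 0.0497
grip_force: 63.3
```

```bash
python3 -c "
from h import *
go((.4752,.102,.11,-9.1),(.4752,.102,.037,-9.1))"
```

```text
t 14.43 tcp [0.4692 0.1011 0.1105] w 0.0497 grip 63.3 F [-0.1 -0.8 -3.1]
turn [-0.     -0.     -0.0002] shift [-0.194  0.061  0.018]
turn [0. 0. 0.] shift [ 0.    -0.     2.433]
```

>>> {"op": "arm_command", "data": {"moves": [[0, 0, 0, -0.19, 0.06, 0, 0], [0, 0, 0, 0, 0, 0.8, 0], [0, 0, 0, 0, 0, 0.9, 0], [0, 0, 0, 0, 0, 0.5, 0], [0, 0, 0, 0, 0, 0.2, 0], [0, 0, 0, 0, 0, 0.06, 0], [0, 0, 0, 0, 0, 0, 0], [0, 0, 0, 0, 0, 0, 0]]}}

```text
time: 15.42
tcp_pos: [0.4755, 0.1031, 0.0374]
tcp_rot: [0.079, 0.997, 0.0, 0.0]
force: [-0.8, 0.5, -3.4]
gripper_width: 0.05
grip_force: 63.2
```

>>> {"op": "arm_command", "data": {"moves": [[0, 0, 0, 0, -0.02, 0.03, 0], [0, 0, 0, 0, 0, 0, 0], [0, 0, 0, 0, 0, 0, 0.72], [0, 0, 0, 0, 0, 0, 0.72], [0, 0, 0, 0, 0, 0, 0.72], [0, 0, 0, 0, 0, -0.4, 0.72], [0, 0, 0, 0, 0, -0.9, 0.72], [0, 0, 0, 0, 0, -0.9, 0.72], [0, 0, 0, 0, 0, -0.2, 0.72], [0, 0, 0, 0, 0, 0, 0.72]]}}

```text
time: 16.68
tcp_pos: [0.4751, 0.1024, 0.1082]
tcp_rot: [0.079, 0.997, 0.0, 0.0]
force: [-0.4, -0.7, -0.1]
gripper_width: 0.0617
grip_force: 0.0
```

```bash
python3 -c "
from h import *
go((.465,-.083,.11,-13.3),(.465,-.083,.035,-13.3))"
```

```text
t 16.68 tcp [0.4751 0.1024 0.1082] w 0.0617 grip 0.0 F [-0.4 -0.7 -0.1]
turn [0.0001 0.0001 0.0117] shift [-1.095 -6.092 -0.06 ]
turn [0. 0. 0.] shift [ 0.  -0.   2.5]
```

>>> {"op": "arm_command", "data": {"moves": [[0, 0, 0.0117, 0, 0, 0, 0.72], [0, 0, 0, -0.1, -0.5, 0, 0.72], [0, 0, 0, -0.2, -1, 0, 0.72], [0, 0, 0, -0.2, -1, 0, 0.72], [0, 0, 0, -0.2, -1, 0, 0.72], [0, 0, 0, -0.2, -1, 0, 0.72], [0, 0, 0, -0.2, -1, 0, 0.72], [0, 0, 0, 0, -0.59, 0, 0.72], [0, 0, 0, 0, 0, 0, 0.72], [0, 0, 0, 0, 0, 0, 0.72]]}}

```text
time: 17.92
tcp_pos: [0.4648, -0.0827, 0.1076]
tcp_rot: [0.115, 0.993, 0.0, -0.0]
force: [-0.3, 0.9, 0.1]
gripper_width: 0.0614
grip_force: 0.0
```

```bash
python3 -c "
from h import *
go((.465,-.083,.11,-13.3),(.465,-.083,.035,-13.3))"
```

```text
t 17.93 tcp [ 0.4648 -0.0827  0.1076] w 0.0614 grip 0.0 F [-0.3  0.9  0.1]
turn [ 0.     -0.0001  0.0001] shift [-0.008 -0.009 -0.08 ]
turn [0. 0. 0.] shift [ 0.  -0.   2.5]
```

>>> {"op": "arm_command", "data": {"moves": [[0, 0, 0, 0, 0, 0.8, 0.72], [0, 0, 0, 0, 0, 0.9, 0.72], [0, 0, 0, 0, 0, 0.5, 0.72], [0, 0, 0, 0, 0, 0.2, 0.72], [0, 0, 0, 0, 0, 0, 0.72], [0, 0, 0, 0, 0, 0, 0], [0, 0, 0, 0, 0, 0, 0], [0, 0, 0, 0, 0, 0, 0], [0, 0, 0, 0, 0, 0, 0], [0, 0, 0, 0, 0, 0, 0]]}}

```text
time: 19.18
tcp_pos: [0.4657, -0.083, 0.0369]
tcp_rot: [0.116, 0.993, 0.0, 0.001]
force: [-2.4, 0.8, 6.3]
gripper_width: 0.0499
grip_force: 63.2
```

```bash
python3 -c "
from h import *
go((.465,-.083,.11,-13.3),(.4807,-.286,.11,-12.1))"
```

```text
t 19.18 tcp [ 0.4657 -0.083   0.0369] w 0.0499 grip 63.2 F [-2.4  0.8  6.3]
turn [ 0.0001  0.0002 -0.    ] shift [ 0.022 -0.006 -2.437]
turn [ 0.      0.     -0.0033] shift [-1.93  -6.507 -0.   ]
```

>>> {"op": "arm_command", "data": {"moves": [[0, 0, 0, 0, 0, -0.3, 0], [0, 0, 0, 0, 0, -0.9, 0], [0, 0, 0, 0, 0, -0.9, 0], [0, 0, -0.0033, 0, 0, -0.3, 0], [0, 0, 0, -0.2, -0.6, 0, 0], [0, 0, 0, -0.3, -1, 0, 0], [0, 0, 0, -0.3, -1, 0, 0], [0, 0, 0, -0.3, -1, 0, 0], [0, 0, 0, -0.3, -1, 0, 0], [0, 0, 0, -0.3, -1, 0, 0], [0, 0, 0, -0.2, -0.7, 0, 0], [0, 0, 0, 0, -0.2, 0, 0]]}}

```text
time: 20.68
tcp_pos: [0.479, -0.2869, 0.1073]
tcp_rot: [0.106, 0.994, -0.0, -0.001]
force: [-0.9, 0.3, -2.9]
gripper_width: 0.0498
grip_force: 63.0
```

>>> {"op": "arm_command", "data": {"moves": [[0, 0, 0, 0, 0, 0, 0], [0, 0, 0, 0, 0, 0, 0]]}}

```text
time: 20.92
tcp_pos: [0.4799, -0.2845, 0.1077]
tcp_rot: [0.105, 0.994, 0.0, -0.0]
force: [-0.2, 0.1, -2.5]
gripper_width: 0.0502
grip_force: 63.0
```

```bash
python3 -c "
from h import *
go((.4807,-.286,.11,-12.1),(.4807,-.286,.037,-12.1))"
```

```text
t 20.93 tcp [ 0.4799 -0.2845  0.1077] w 0.0502 grip 63.0 F [-0.2  0.1 -2.5]
turn [ 0.0001 -0.0001  0.0002] shift [-0.035 -0.045 -0.077]
turn [0. 0. 0.] shift [ 0.    -0.     2.433]
```

>>> {"op": "arm_command", "data": {"moves": [[0, 0, 0, -0.03, -0.05, 0.8, 0], [0, 0, 0, 0, 0, 0.8, 0], [0, 0, 0, 0, 0, 0.5, 0], [0, 0, 0, 0, 0, 0.2, 0], [0, 0, 0, 0, 0, 0.06, 0], [0, 0, 0, 0, 0, 0, 0], [0, 0, 0, 0, 0, 0, 0]]}}

```text
time: 21.8
tcp_pos: [0.4807, -0.2875, 0.0376]
tcp_rot: [0.106, 0.994, -0.0, 0.0]
force: [0.6, 0.4, -1.9]
gripper_width: 0.0499
grip_force: 63.1
```

>>> {"op": "arm_command", "data": {"moves": [[0, 0, 0, 0, 0.03, 0.03, 0], [0, 0, 0, 0, 0, 0, 0], [0, 0, 0, 0, 0, 0, 0.72], [0, 0, 0, 0, 0, 0, 0.72], [0, 0, 0, 0, 0, 0, 0.72], [0, 0, 0, 0, 0, -0.4, 0.72], [0, 0, 0, 0, 0, -0.9, 0.72], [0, 0, 0, 0, 0, -0.9, 0.72], [0, 0, 0, 0, 0, -0.2, 0.72], [0, 0, 0, 0, 0, 0, 0.72]]}}

```text
time: 23.05
tcp_pos: [0.4807, -0.2864, 0.1084]
tcp_rot: [0.106, 0.994, 0.0, 0.0]
force: [0.5, -0.2, 0.4]
gripper_width: 0.0618
grip_force: 0.0
```

```bash
python3 -c "
from h import *
measure('top',False);measure('scene',False)
go((.498,.291,.11,-11.65),(.498,.291,.02,-11.65))"
```

```text
top plate blue [0.4741, 0.1004, -9.2998, 0.1521, 0.0521] z 0.0437 n 1601
top plate red [0.4584, -0.2651, -32.9493, 0.0995, 0.0385] z 0.0438 n 482
scene plate blue [0.4756, 0.1014, -9.1659, 0.1536, 0.052] z 0.0442 n 1393
scene plate red [0.4877, -0.2877, -12.1163, 0.1433, 0.0533] z 0.0439 n 1336
t 23.15 tcp [ 0.4801 -0.2861  0.1074] w 0.0618 grip 0.0 F [-0.6 -0.  -0.1]
turn [ 0.0001 -0.0002 -0.0013] shift [ 3.3   18.962 -0.087]
turn [0. 0. 0.] shift [-0. -0.  3.]
```

>>> {"op": "arm_command", "data": {"moves": [[0, 0, -0.0013, 0.1, 0.5, 0, 0.72], [0, 0, 0, 0.15, 1, 0, 0.72], [0, 0, 0, 0.18, 1, 0, 0.72], [0, 0, 0, 0.18, 1, 0, 0.72], [0, 0, 0, 0.18, 1, 0, 0.72], [0, 0, 0, 0.18, 1, 0, 0.72], [0, 0, 0, 0.18, 1, 0, 0.72], [0, 0, 0, 0.18, 1, 0, 0.72], [0, 0, 0, 0.18, 1, 0, 0.72], [0, 0, 0, 0.18, 1, 0, 0.72], [0, 0, 0, 0.18, 1, 0, 0.72], [0, 0, 0, 0.18, 1, 0, 0.72]]}}

```text
time: 24.65
tcp_pos: [0.4892, 0.0657, 0.1077]
tcp_rot: [0.101, 0.995, -0.0, -0.0]
force: [0.8, -0.7, -0.2]
gripper_width: 0.0612
grip_force: 0.0
```

>>> {"op": "arm_command", "data": {"moves": [[0, 0, 0, 0.18, 1, 0, 0.72], [0, 0, 0, 0.18, 1, 0, 0.72], [0, 0, 0, 0.18, 1, 0, 0.72], [0, 0, 0, 0.18, 1, 0, 0.72], [0, 0, 0, 0.18, 1, 0, 0.72], [0, 0, 0, 0.18, 1, 0, 0.72], [0, 0, 0, 0.1, 0.8, 0, 0.72], [0, 0, 0, 0.1, 0.6, 0, 0.72], [0, 0, 0, 0, 0.06, 0, 0.72], [0, 0, 0, 0, 0, 0, 0.72], [0, 0, 0, 0, 0, 0, 0.72]]}}

```text
time: 26.02
tcp_pos: [0.498, 0.2896, 0.1082]
tcp_rot: [0.102, 0.995, -0.0, 0.0]
force: [0.1, -0.8, -0.3]
gripper_width: 0.0615
grip_force: 0.0
```

```bash
python3 -c "
from h import *
go((.498,.291,.11,-11.65),(.498,.291,.02,-11.65))"
```

```text
t 26.02 tcp [0.498  0.2896 0.1082] w 0.0615 grip 0.0 F [ 0.1 -0.8 -0.3]
turn [-0.      0.     -0.0003] shift [ 0.01   0.046 -0.059]
turn [0. 0. 0.] shift [-0. -0.  3.]
```

>>> {"op": "arm_command", "data": {"moves": [[0, 0, 0, 0, 0.03, 0.8, 0.72], [0, 0, 0, 0, 0, 0.9, 0.72], [0, 0, 0, 0, 0, 0.7, 0.72], [0, 0, 0, 0, 0, 0.35, 0.72], [0, 0, 0, 0, 0, 0.15, 0.72], [0, 0, 0, 0, 0, 0, 0.72], [0, 0, 0, 0, 0, 0, 0], [0, 0, 0, 0, 0, 0, 0], [0, 0, 0, 0, 0, 0, 0], [0, 0, 0, 0, 0, 0, 0], [0, 0, 0, 0, 0, 0, 0]]}}

```text
time: 27.4
tcp_pos: [0.4986, 0.2918, 0.0223]
tcp_rot: [0.102, 0.995, 0.0, 0.001]
force: [-0.5, -0.6, 5.1]
gripper_width: 0.0493
grip_force: 64.0
```

```bash
python3 -c "
from h import *
go((.498,.291,.11,-11.65),(.4655,-.082,.11,-15.2))"
```

```text
t 27.4 tcp [0.4986 0.2918 0.0223] w 0.0493 grip 64.0 F [-0.5 -0.6  5.1]
turn [ 0.0002  0.0002 -0.0001] shift [ 0.013 -0.029 -2.923]
turn [ 0.     -0.      0.0099] shift [ -2.214 -12.282  -0.   ]
```

>>> {"op": "arm_command", "data": {"moves": [[0, 0, 0, 0, 0, -0.4, 0], [0, 0, 0, 0, 0, -0.9, 0], [0, 0, 0, 0, 0, -0.9, 0], [0, 0, 0, 0, 0, -0.7, 0], [0, 0, 0.0099, 0, 0, 0, 0], [0, 0, 0, -0.1, -0.6, 0, 0], [0, 0, 0, -0.2, -1, 0, 0], [0, 0, 0, -0.2, -1, 0, 0], [0, 0, 0, -0.2, -1, 0, 0], [0, 0, 0, -0.2, -1, 0, 0], [0, 0, 0, -0.2, -1, 0, 0], [0, 0, 0, -0.2, -1, 0, 0]]}}

```text
time: 28.9
tcp_pos: [0.4826, 0.0881, 0.1081]
tcp_rot: [0.132, 0.991, -0.0, -0.0]
force: [-0.5, -0.3, -3.0]
gripper_width: 0.0498
grip_force: 63.2
```

>>> {"op": "arm_command", "data": {"moves": [[0, 0, 0, -0.2, -1, 0, 0], [0, 0, 0, -0.2, -1, 0, 0], [0, 0, 0, -0.2, -1, 0, 0], [0, 0, 0, -0.2, -1, 0, 0], [0, 0, 0, -0.1, -0.9, 0, 0], [0, 0, 0, 0, -0.6, 0, 0], [0, 0, 0, 0, -0.2, 0, 0], [0, 0, 0, 0, 0, 0, 0], [0, 0, 0, 0, 0, 0, 0]]}}

```text
time: 30.02
tcp_pos: [0.4649, -0.0807, 0.1082]
tcp_rot: [0.132, 0.991, 0.0, -0.0]
force: [0.0, 1.4, -3.6]
gripper_width: 0.0498
grip_force: 63.2
```

```bash
python3 -c "
from h import *
go((.4655,-.082,.11,-15.2),(.4655,-.082,.039,-15.2))"
```

```text
t 30.02 tcp [ 0.4649 -0.0807  0.1082] w 0.0498 grip 63.2 F [ 0.   1.4 -3.6]
turn [ 0.     -0.      0.0002] shift [-0.03  -0.036 -0.061]
turn [0. 0. 0.] shift [-0.    -0.     2.367]
```

>>> {"op": "arm_command", "data": {"moves": [[0, 0, 0, -0.03, -0.03, 0.8, 0], [0, 0, 0, 0, 0, 0.8, 0], [0, 0, 0, 0, 0, 0.45, 0], [0, 0, 0, 0, 0, 0.2, 0], [0, 0, 0, 0, 0, 0.04, 0], [0, 0, 0, 0, 0, 0, 0], [0, 0, 0, 0, 0, 0, 0]]}}

```text
time: 30.9
tcp_pos: [0.4657, -0.0828, 0.04]
tcp_rot: [0.132, 0.991, 0.0, 0.0]
force: [0.2, 0.1, -3.2]
gripper_width: 0.0497
grip_force: 63.1
```

>>> {"op": "arm_command", "data": {"moves": [[0, 0, 0, 0, 0.02, 0.05, 0], [0, 0, 0, 0, 0, 0, 0], [0, 0, 0, 0, 0, 0, 0]]}}

```text
time: 31.28
tcp_pos: [0.4658, -0.0822, 0.0383]
tcp_rot: [0.132, 0.991, 0.0, 0.0]
force: [-1.5, 0.1, 3.6]
gripper_width: 0.0498
grip_force: 63.9
```

Contact is felt, so I'll release, lift, and move back out of view.

>>> {"op": "arm_command", "data": {"moves": [[0, 0, 0, 0, 0, 0, 0.72], [0, 0, 0, 0, 0, 0, 0.72], [0, 0, 0, 0, 0, 0, 0.72], [0, 0, 0, 0, 0, -0.4, 0.72], [0, 0, 0, 0, 0, -0.9, 0.72], [0, 0, 0, 0, 0, -1, 0.72], [0, 0, 0, 0, 0, -1, 0.72], [0, 0, 0, 0, 1, -1, 0.72], [0, 0, 0, 0, 1, -0.5, 0.72], [0, 0, 0, 0, 1, 0, 0.72], [0, 0, 0, 0, 1, 0, 0.72], [0, 0, 0, 0, 1, 0, 0.72]]}}

```text
time: 32.78
tcp_pos: [0.5052, 0.0633, 0.183]
tcp_rot: [0.133, 0.991, 0.0, 0.0]
force: [-0.7, 0.1, -0.5]
gripper_width: 0.0616
grip_force: 0.0
```

>>> {"op": "arm_command", "data": {"moves": [[0, 0, 0, 0, 1, 0, 0.72], [0, 0, 0, 0, 1, 0, 0.72], [0, 0, 0, 0, 1, 0, 0.72], [0, 0, 0, 0, 1, 0, 0.72], [0, 0, 0, 0, 1, 0, 0.72], [0, 0, 0, 0, 1, 0, 0.72], [0, 0, 0, 0, 1, 0, 0.72], [0, 0, 0, 0, 1, 0, 0.72], [0, 0, 0, 0, 0, 0, 0.72], [0, 0, 0, 0, 0, 0, 0.72], [0, 0, 0, 0, 0, 0, 0.72]]}}

```text
time: 34.15
tcp_pos: [0.5681, 0.2928, 0.1825]
tcp_rot: [0.133, 0.991, -0.0, 0.0]
force: [-0.3, -0.3, -0.1]
gripper_width: 0.0616
grip_force: 0.0
```

```bash
python3 -c "
from h import *
measure('top');measure('scene')
cv2.imwrite('pics/t2.png',camera('top')[0])"
```

```text
top plate red [0.4796, -0.2872, -12.2766, 0.1527, 0.0528] z 0.0438 n 1611
top plate blue [0.474, 0.1003, -9.2091, 0.1522, 0.0521] z 0.0435 n 1603
top plate green [0.4637, -0.0831, -15.2298, 0.152, 0.0506] z 0.0437 n 1576
top stop blue [0.3841, 0.1156, 80.8532, 0.0896, 0.0159] z 0.028 252
top stop blue [0.5649, 0.0866, 80.9249, 0.0896, 0.016] z 0.0281 251
top stop red [0.3918, -0.2676, 77.8315, 0.0897, 0.0175] z 0.0282 280
top stop red [0.5693, -0.3057, 77.9155, 0.0901, 0.0196] z 0.028 272
top stop red [0.3312, 0.2325, 46.9834, 0.0661, 0.0286] z 0.0296 124
top stop red [0.3268, 0.2882, -22.8581, 0.0469, 0.0239] z 0.0309 62
top stop green [0.3768, -0.0583, 74.6393, 0.0893, 0.0157] z 0.0283 268
top stop green [0.5534, -0.1066, 74.8402, 0.0888, 0.0163] z 0.0277 256
top mat [0.4976, 0.2901, 0.4988, 0.1983, 0.0995]
scene plate blue [0.4766, 0.1012, -9.4372, 0.1561, 0.0523] z 0.0443 n 1402
scene plate green [0.465, -0.0821, -15.124, 0.1573, 0.052] z 0.0441 n 1454
scene plate red [0.4809, -0.2858, -12.1163, 0.1567, 0.0541] z 0.0439 n 1622
scene stop blue [0.5657, 0.0885, 80.8434, 0.0893, 0.0168] z 0.0283 313
scene stop blue [0.3926, 0.1164, 80.9294, 0.089, 0.0323] z 0.0286 199
scene stop blue [0.5476, 0.0907, 80.8559, 0.0512, 0.0049] z 0.0274 67
scene stop red [0.5709, -0.3046, 77.6813, 0.0909, 0.0189] z 0.0281 350
scene stop red [0.3919, -0.266, 75.5486, 0.0911, 0.0219] z 0.0283 218
scene stop red [0.4929, -0.2668, -31.5334, 0.1587, 0.0512] z 0.0264 181
scene stop red [0.3349, 0.2538, 73.9357, 0.0876, 0.0542] z 0.029 173
scene stop green [0.5543, -0.105, 75.0139, 0.0893, 0.0184] z 0.0283 316
scene stop green [0.3773, -0.0569, 75.6334, 0.0881, 0.0202] z 0.0286 178
scene stop green [0.536, -0.1013, 77.2096, 0.0488, 0.0073] z 0.0282 58
scene mat [0.4987, 0.2926, 0.0675, 0.1978, 0.0991]
```

View pics/t2.png

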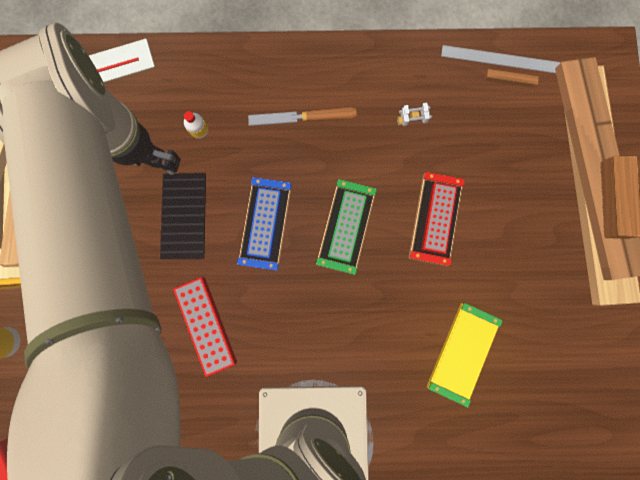

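The final view shows each plate on the base of its own colour: blue (264,223), green (347,226) and red (438,219). Both cameras put them within about 2 mm and 1° of centre. The bottle, chisel and guide haven't moved, and the arm is clear.

```bash
python3 -c "
from plant import *
print(finish_job())"
```

```text
the job is handed in; nothing more can be done
None
```

The job is handed in: the blue, red and green plates each lie on the base of their own colour, about 2 mm and 1° or less off centre by both cameras, with the chisel, honing guide and oil bottle left where they were.

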